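# Shut the catch drawer and hold the cassette plunger back

## Robot

A 6-joint arm with a two-finger parallel gripper is mounted at the origin on a cart in front of the work surface, level with it; the furniture and walls round the work are solid. World frame = base frame: x ahead of the robot, y to its left, z up, the work surface at z = 0. Lengths are in m, angles in rad, forces in N, time in s.
With the tool pointing down it reaches from about 0.25 to 0.775 m from the base axis. Payload 4 kg.
Tool frame: the origin (TCP) lies at the centre of the arm's flange, where the gripper is bolted on; the fingertips stand 199 mm ahead of it and the grasp point (between the pads) lies 180 mm ahead of it (robot.tcp_to_tips is the z of the fingertips in the tool frame, in m); z points along the fingers, y is the line along which they close (so a half turn about z gives the same grasp; the last joint's range is limited). The gripper opens to 94 mm and grips with 3 to 60 N. Pads are 16 mm wide; open, the fingers measure 119 mm over their backs; the gripper's body (75 mm by 177 mm) begins 78 mm behind the grasp point.
Start: joints at [-1.28, 0.087, 1.371, -0, 1.684, -0.103], TCP at [0.211, -0.508, 0.405] pointing down, gripper open.
Joint ranges: [-3.1, 3.1], [-0.76, 2.03], [0.27, 2.55], [-1.08, 4.22], [0.17, 2.65], [-2.57, 2.57]. Speed limits (rad/s): [2.79, 2.79, 3.14, 3.14, 3.14, 3.14].

## Interface

Orientations are given as [roll, pitch, yaw] about the fixed x, y, z axes, in that order (R = Rz(yaw) Ry(pitch) Rx(roll)).
In Python, from bench import robot gives the robot as it stands.
- The arm moves only by the tool play_rows, never from a script. Its arguments are lists of equal length, an entry for each row: "translation": the shift along the tool's x, y, z scaled (see below), a list of three; "twist": the turn, a rotation vector about the tool's x, y, z scaled (see below), a list of three; "gripper": the opening, from -1 (shut) to 1 (fully open). A call has 1 to 8 rows; each row shifts and turns the commanded pose from where the row before left it, along the tool's axes as they then stand; what a row does not reach is not made up. The controller multiplies each number of a shift by 0.04 m and each number of a turn by 0.1 rad. A row lasts 1/10 s, in which the tool goes at most 50 mm and 8.59 degrees, less where a joint would pass 70% of its speed; a pose out of reach is approached as far as the arm can. A call with a number of a shift or a turn outside -1 to 1 is refused whole. A call with a gripper value outside its range is refused whole. The fingers move at their own pace and stop on an object; the grip force is fixed at half the most. Time passes only in rows, so rows that do not move let the fingers close. It gives the time, the measured TCP pose, the force, the opening and the grip force at its end, in the units of the state.
- robot.get_obs(): the state, without advancing time (a new reading comes with each control period).
- robot.snapshot(name): name is "scene" or "top" or "wrist"; returns the picture (400x640x3 uint8, red, green, blue); there is no depth.
- robot.camera_model(name): a dict with "camera_matrix" (3x3 intrinsics, pixels), "k1" (the pictures are not rectified: a ray, as slopes to the right and down, at radius r is drawn at 1 + k1 r^2 times it, then the intrinsics apply), "rvec" (rotation vector, rad) and "tvec" (3), from world to camera coordinates, as OpenCV has them. Camera axes: x right, y down, z forward; pixel columns grow to the right and rows downward; lengths in m; the calibration is good to about 2 mm. A picture is of the moment at which its call begins: read the wrist's pose just before it. camera_model takes no time and is no camera call; for the wrist camera it gives the pose at the moment of the call.
- robot.close_job(): hands the job in; it is judged then, once.
Trained networks look in the newest picture that a camera, given by its name, has taken for a name from the list of things; names that differ only in an ending like _2 or _b are one class to them, and where a whole thing is asked for, a point or a joint stands for the part that bears it (a point fixed in the world has none). Each returns a list of dicts, best first, with "score" (0 to 1); they miss things now and then, are a little off and sometimes report something else, mostly with a low value. They report only what shows in the picture. A call takes as long as a camera call.
- robot.recognise(name, camera): "centre" ([x, y, z] in m, in world coordinates, good to about 4 mm: the middle of the surface that is visible of it).
- robot.spot_point(name, camera): "centre" ([x, y, z] in m, in world coordinates, good to about 4 mm: a listed point, or the origin of a listed thing).
The state is a dict: "time": time; "joint_positions": joint angles; "qvel": joint speeds; "joint_torque": joint torques, N m; "tool_pos": TCP position; "ee_rot": TCP orientation; "wrist_force": force on the tool from outside, world axes, zero at the start; "wrist_torque": the same for the moment, N m; "width": finger opening in m; "finger_force": force on a finger pad.
Only numpy, scipy, OpenCV 4.12 (cv2) and the standard library are available. Lean on these libraries where they do the work, as an engineer would, in place of code of your own. Each camera call takes 0.05 s, during which the arm holds its last target. There are 200 camera calls.

## Task

Push the open catch drawer of the small grey cassette dispenser fully home. Then pull the dispenser's sprung plunger straight back by its black knob as far as it goes, so that its pin is clear of the seat hole and the waiting cassette drops into the drawer, and finish while still holding the plunger fully back. Do not pull the plunger before the drawer is home, and leave the mouse, the timer and the specimen pot where they stand.

Things in the scene. Friction and masses are not known exactly. Their poses are not given: they have to be found in the camera images.
- dispenser: Fixed grey stand, footprint 112 x 66 mm, right of the laptop. Origin on the worktop under its middle, z up; the drawer opens to its -x (roughly towards the robot); yaw varies. Drawer bay below, 31 mm high, open above for x under 19 mm. At the rear an upright slot block: x 30 to 50, y -27 to 27 mm, up to z = 84 mm (the cassette in it reaches 90 mm).
- drawer_lip (a point): Middle of the front edge of the grey catch drawer's pull lip, the place to push. The lip is 48 mm wide (y), 9 mm high (20 to 29 mm above the worktop), 8 mm proud of the drawer's front plate (66 mm wide, 4 to 30 mm above the worktop). Axes as the dispenser's; moves with the drawer. Drawer home: at dispenser x = -64 mm, y = 0.
- drawer (a joint): How far the drawer is open, m: 0 fully home against its stop, at most 0.055. It slides along the dispenser's x axis (push to +x to shut) with about 1.2 N of friction and stays where it is left.
- plunger_knob (a point): Centre of the plunger's black knob: a cylinder of 18 mm diameter, 16 mm long, axis level along the dispenser's x, 58 mm above the worktop; seated at dispenser x = 4 mm, y = 0. A fixed steel bush, 14 mm diameter, begins 14 mm to +x of its seated centre. Beside the knob (y) all is free above z = 31 mm. Axes as the dispenser's; moves with the plunger.
- plunger (a joint): How far the plunger is pulled back, m: 0 seated, 0.022 fully back at its stop; it is pulled level towards the dispenser's -x. A spring drives it back with 4 N at 0, 9 N at 0.022. Its 6 mm pin crosses the slot under the cassette into the seat hole in the slot's rear wall; it is clear of that hole at 0.007 and out of the slot at 0.0155.
- cassette: Thin white perforated cassette, 40 x 28 x 6 mm, standing on its long edge in the slot, resting on the plunger's pin. Origin: centre of one flat face, about 75 mm above the worktop at the start; once it has dropped into the drawer, 15 to 30 mm.
- drawer_in (a point): Centre of the drawer's inner floor, 7 mm above the worktop; the inside is 102 x 50 mm (x, y), 19 mm deep. Axes as the dispenser's; moves with the drawer.
- mouse: Black computer mouse, 112 x 57 x 39 mm, lying loose on the worktop in front of the laptop; origin under its middle.
- timer: White bench timer, 32 x 66 x 67 mm, standing loose on the worktop behind the laptop's screen; origin under its middle.
- pot: Specimen pot with white lid, 49 mm in diameter, 65 mm high, standing loose behind the dispenser; origin under its middle.

How it is judged:
On the way, in this order (a step that is already met when the one before it is completed fails the run):
1. the drawer is fully home, the plunger still seated (value of joint drawer below 0.002 m and value of joint plunger below 0.005 m), for 0.2 s.
2. the plunger is fully back in the fingers, the drawer still home (value of joint plunger above 0.0185 m and value of joint drawer below 0.003 m and contact force between the fingers and plunger above 2 N), for 0.2 s.
At the end, for the whole second after the job is handed in: The fingers hold the plunger at least 18.5 mm back (of 22 mm) with more than 2 N of contact; the drawer is within 3 mm of home; the cassette lies at rest in the drawer (its origin under 40 mm high and within the drawer's inside) (all of step 2 and height (world z) of cassette below 0.04 m and x of cassette in the frame of drawer_in between -0.052 and 0.052 m and y of cassette in the frame of drawer_in between -0.026 and 0.026 m and linear speed of cassette below 0.05 m/s); the arm keeps its last pose, push and grip.
It fails at once if the plunger is pulled while the drawer is not home (value of joint plunger above 0.007 m and value of joint drawer above 0.006 m).
It fails at once if the mouse, the timer or the pot is shoved more than 2 cm or tipped over (distance of any of mouse, timer, pot from where it was at the start of the episode above 0.02 m or angle between any of timer, pot's own z axis and vertical above 0.5 rad).
It also fails if it takes over 38 s, if anything falls off the work surface, if the arm or the gripper's body presses on something with over 40 N, if the wrist force passes 120 N, or if a joint passes its speed limit or range.

## Working session

There is one attempt and no reset: what is moved stays moved. The work goes in short steps, Python scripts to look and compute and a tool call to move; the robot and the scene stay as the last step left them, time stands still between calls to the robot, and variables do not carry over. Pictures are saved under pics/ and viewed, at most 10 in all, crops included, and the job is handed in when it is done.

Besides the shell and the picture viewer there is one more tool, called after "Emit:" as name(argument=value, ...) on one line, values as JSON. play_rows: Moves the arm, as the interface text tells. Its arguments: {"type":"object","properties":{"translation":{"type":"array","items":{"type":"array","items":{"type":"number","minimum":-1,"maximum":1}}},"twist":{"type":"array","items":{"type":"array","items":{"type":"number","minimum":-1,"maximum":1}}},"gripper":{"type":"array","items":{"type":"number"}}},"required":["translation","twist","gripper"]}

```bash
mkdir -p pics
python3 - <<'E'
from bench import robot
import cv2,numpy as np
o=robot.get_obs();print(o['time'],o['tool_pos'],o['ee_rot'],o['width'])
for c in ['scene','top','wrist']:
    im=robot.snapshot(c); cv2.imwrite(f'pics/{c}0.png',im[:,:,::-1])
    for n in ['dispenser','drawer_lip','plunger_knob','drawer_in','cassette','mouse','pot','timer']:
        r=robot.spot_point(n,c)
        print(c,n,[(np.round(d['centre'],4).tolist(),round(d['score'],2)) for d in r[:2]])
print(robot.get_obs()['time'])
E
```

```text
0.0 [ 0.21100097 -0.50780131  0.40351743] [-3.13943144e+00 -1.90902273e-04  3.93779046e-01] 0.09377357869685703
scene dispenser []
scene drawer_lip [([0.3681, -0.3687, 0.0301], 0.91), ([0.5097, -0.3763, 0.0692], 0.17)]
scene plunger_knob [([0.4805, -0.3753, 0.0575], 0.58)]
scene drawer_in [([0.4336, -0.3752, 0.0065], 0.79)]
scene cassette [([0.5125, -0.3738, 0.0742], 0.46)]
scene mouse [([0.2979, -0.2589, -0.0042], 0.88)]
scene pot [([0.7194, -0.3837, 0.004], 0.8)]
scene timer [([0.7118, -0.2727, 0.0024], 0.86)]
top dispenser [([0.4714, -0.373, -0.0015], 0.79)]
top drawer_lip [([0.3713, -0.3779, 0.0222], 0.87)]
top plunger_knob [([0.4734, -0.3743, 0.0567], 0.39)]
top drawer_in [([0.4355, -0.3724, 0.0089], 0.72)]
top cassette [([0.5116, -0.3731, 0.0712], 0.51)]
top mouse [([0.2935, -0.2547, 0.0033], 0.74)]
top pot [([0.7207, -0.3836, -0.0007], 0.93)]
top timer []
wrist dispenser []
wrist drawer_lip [([0.2922, -0.2582, -0.0035], 0.51)]
wrist plunger_knob []
wrist drawer_in []
wrist cassette []
wrist mouse [([0.294, -0.2584, 0.0001], 0.95)]
wrist pot []
wrist timer []
1.35
```

View pics/top0.png

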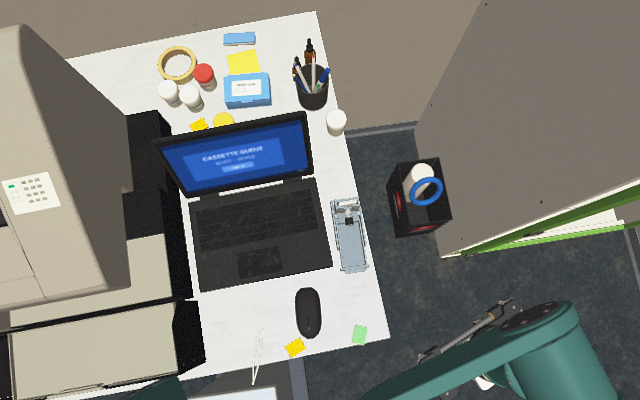

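View pics/scene0.png

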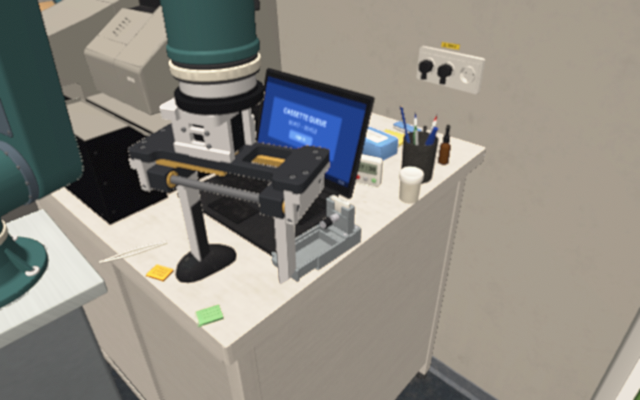

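The top picture shows the dispenser at about (350,235), its lip towards the bottom (355,270) and its knob at (349,212). The laptop screen's lower right corner is near (312,175). In the scene picture the drawer is open and partly hidden behind the gripper. I'll turn the tool to yaw 0 and go towards the lip for a wrist view.

Emit:
play_rows(translation=[[0,0,0],[0,0,0],[0,0,0],[0,0,0],[0.56,-0.84,0],[0.56,-0.84,0],[0.56,-0.84,0],[0.56,-0.84,0]], twist=[[0,0,0.985],[0,0,0.985],[0,0,0.985],[0,0,0.985],[0,0,0],[0,0,0],[0,0,0],[0,0,0]], gripper=[-1,-1,-1,-1,-1,-1,-1,-1])

```text
time: 2.15
tool_pos: [0.3012, -0.3722, 0.4048]
ee_rot: [3.141, -0.0, -0.001]
wrist_force: [0.8, -0.7, 1.2]
width: 0.0333
finger_force: 0.0
```

Run:
```python
from bench import robot
import cv2,numpy as np
o=robot.get_obs();print(o['time'],o['tool_pos'],o['ee_rot'],o['width'],o['wrist_force'])
m=robot.camera_model('wrist');R=cv2.Rodrigues(np.array(m['rvec'],float))[0];t=np.array(m['tvec']).ravel()
print('cam',-R.T@t,'fwd',R[2],'right',R[0])
im=robot.snapshot('wrist'); cv2.imwrite('pics/wrist1.png',im[:,:,::-1])
for n in ['dispenser','drawer_lip','plunger_knob','drawer_in','cassette']:
    print(n,[(np.round(d['centre'],4).tolist(),round(d['score'],2)) for d in robot.spot_point(n,'wrist')[:2]])
```

```text
2.15 [ 0.30118048 -0.37223364  0.4047553 ] [ 3.14131509e+00 -3.79480606e-04 -8.95970457e-04] 0.03330116013365373 [ 0.82875453 -0.67801787  1.23659544]
cam [ 0.38432076 -0.37254547  0.38505198] fwd [-2.81299343e-01  1.19003707e-04 -9.59620063e-01] right [-4.74457200e-04 -9.99999887e-01  1.50693026e-05]
dispenser [([0.468, -0.3791, -0.0011], 0.75)]
drawer_lip [([0.3656, -0.3683, 0.0263], 0.77)]
plunger_knob []
drawer_in [([0.4296, -0.3731, 0.0076], 0.89)]
cassette []
```

View pics/wrist1.png

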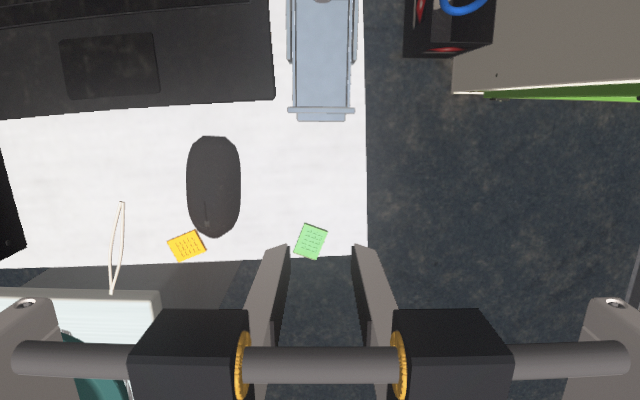

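The wrist picture shows the drawer front plate from (288,110) to (354,110) and the lip's front edge from (298,121) to (345,121). Yaw is close to 0.

```bash
cat > h.py <<'E'
from bench import robot
import cv2,numpy as np
def px(cam,pts,z,m=None):
    m=m or robot.camera_model(cam);R=cv2.Rodrigues(np.array(m['rvec'],float))[0];t=np.array(m['tvec'],float).ravel()
    u=cv2.undistortPoints(np.array(pts,float).reshape(-1,1,2),np.array(m['camera_matrix'],float),np.array([m['k1'],0,0,0,0])).reshape(-1,2)
    d=np.c_[u,np.ones(len(u))]@R; c=-R.T@t
    return c+d*((z-c[2])/d[:,2])[:,None]
E
python3 - <<'E'
from h import *
im=cv2.imread('pics/wrist1.png')
print(px('wrist',[(298,121),(345,121)],.022))
print(px('wrist',[(288,107.5),(354,107.5)],.030))
c=cv2.resize(im[0:130,270:380],None,fx=5,fy=5,interpolation=cv2.INTER_CUBIC)[:600];cv2.imwrite('pics/c1.png',c)
E
```

```text
[[ 0.36647022 -0.35242075  0.022     ]
 [ 0.36645141 -0.3992275   0.022     ]]
[[ 0.37964853 -0.3434535   0.03      ]
 [ 0.37962168 -0.40715968  0.03      ]]
```

View pics/c1.png

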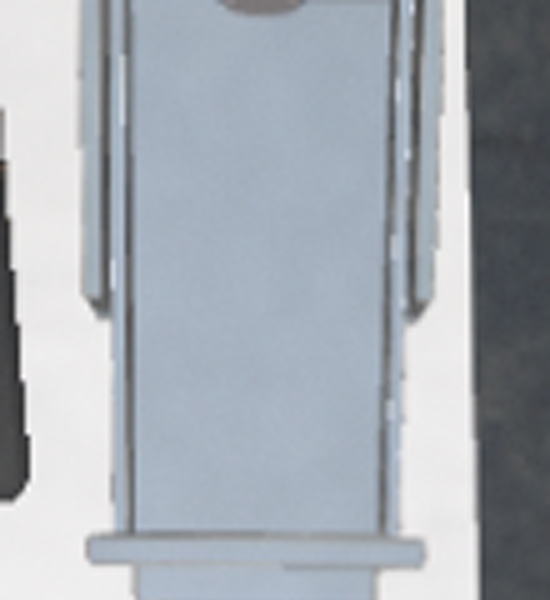

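Yaw is about -0.01 and the lip centre is at about (0.3665, -0.3757). I'll go down in front of it with closed fingers.

Emit:
play_rows(translation=[[0.12,0.02,0.96],[0.12,0.02,0.96],[0.12,0.02,0.96],[0.12,0.02,0.96],[0.12,0.02,0.96],[0,0,0],[0.3,0,0],[0.3,0,0]], twist=[[0,0,0.1],[0,0,0],[0,0,0],[0,0,0],[0,0,0],[0,0,0],[0,0,0],[0,0,0]], gripper=[-1,-1,-1,-1,-1,-1,-1,-1])

```text
time: 3.25
tool_pos: [0.3496, -0.3795, 0.2153]
ee_rot: [3.138, -0.003, -0.012]
wrist_force: [-0.5, 0.6, 0.6]
width: 0.0004
finger_force: 0.0
```

Emit:
play_rows(translation=[[0.25,0,0],[0.25,0,0],[0.25,0,0],[0,0,0]], twist=[[0,0,0],[0,0,0],[0,0,0],[0,0,0]], gripper=[-1,-1,-1,-1])

```text
time: 3.65
tool_pos: [0.3802, -0.3782, 0.2134]
ee_rot: [3.141, -0.002, -0.009]
wrist_force: [0.1, -0.0, 0.8]
width: 0.0003
finger_force: 0.0
```

Run:
```python
from h import *
im=robot.snapshot('wrist'); cv2.imwrite('pics/wrist2.png',im[:,:,::-1])
for n in ['dispenser','drawer_lip','plunger_knob','drawer_in','cassette']:
    print(n,[(np.round(d['centre'],4).tolist(),round(d['score'],2)) for d in robot.spot_point(n,'wrist')[:2]])
```

```text
dispenser [([0.4683, -0.3795, -0.0006], 0.84)]
drawer_lip [([0.3934, -0.3686, 0.0261], 0.77)]
plunger_knob [([0.4699, -0.3769, 0.0607], 0.63)]
drawer_in [([0.4559, -0.3738, 0.0077], 0.61)]
cassette []
```

View pics/wrist2.png

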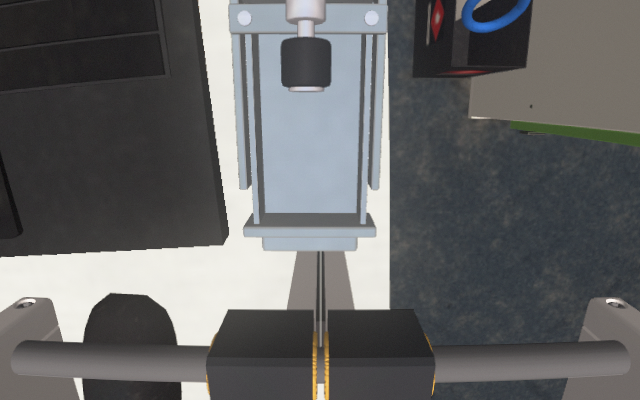

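The wrist picture shows the knob at (306,62), the front plate from (244,231) to (376,231), and the fingers touching the lip at about (320,250). I'll push on.

Run:
```python
from h import *
print(px('wrist',[(244,229),(376,229)],.030).round(4),px('wrist',[(262,248),(357,248)],.022).round(4))
print('knob sides',px('wrist',[(281,60),(331,60)],.058).round(4),'front',px('wrist',[(306,87)],.058).round(4),'rear',px('wrist',[(306,38)],.067).round(4))
print(px('wrist',[(244,18),(371,18)],.06).round(4))
```

```text
[[ 0.4031 -0.3414  0.03  ]
 [ 0.4025 -0.4056  0.03  ]] [[ 0.3897 -0.3482  0.022 ]
 [ 0.3892 -0.3974  0.022 ]]
knob sides [[ 0.4767 -0.3653  0.058 ]
 [ 0.4765 -0.3831  0.058 ]] front [[ 0.4673 -0.374   0.058 ]] rear [[ 0.4824 -0.3747  0.067 ]]
[[ 0.4904 -0.3533  0.06  ]
 [ 0.4898 -0.3968  0.06  ]]
```

Emit:
play_rows(translation=[[0.125,0,0],[0.125,0,0],[0,0,0]], twist=[[0,0,0],[0,0,0],[0,0,0]], gripper=[-1,-1,-1])

```text
time: 4.25
tool_pos: [0.3891, -0.3784, 0.2126]
ee_rot: [-3.142, -0.0, -0.01]
wrist_force: [-0.5, 0.0, 0.2]
width: 0.0002
finger_force: 0.0
```

Emit:
play_rows(translation=[[0.125,0,0],[0.06,0,0],[0.06,0,0],[0,0,0]], twist=[[0,0,0],[0,0,0],[0,0,0],[0,0,0]], gripper=[-1,-1,-1,-1])

```text
time: 4.65
tool_pos: [0.3988, -0.3785, 0.2127]
ee_rot: [3.141, -0.001, -0.01]
wrist_force: [-0.5, 0.1, 0.4]
width: 0.0003
finger_force: 0.1
```

Emit:
play_rows(translation=[[0.06,0,0],[0.06,0,0],[0,0,0]], twist=[[0,0,0],[0,0,0],[0,0,0]], gripper=[-1,-1,-1])

```text
time: 4.95
tool_pos: [0.401, -0.3787, 0.2126]
ee_rot: [-3.141, 0.009, -0.01]
wrist_force: [-12.0, 0.7, 6.3]
width: 0.0006
finger_force: 5.8
```

The push met the stop at 12 N, so the drawer is home. I'll back off, rise and open the fingers part way.

Emit:
play_rows(translation=[[0,0,0],[-0.5,0,0],[0,-0.1,-0.75],[0,0,-0.75],[0,0,-0.75],[0,0,0]], twist=[[0,0,0],[0,0,0],[0,0,0],[0,0,0],[0,0,0],[0,0,0]], gripper=[-1,-1,0.1,0.1,0.1,0.1])

```text
time: 5.55
tool_pos: [0.3844, -0.3754, 0.3084]
ee_rot: [3.133, -0.008, -0.01]
wrist_force: [-0.0, -0.5, 0.5]
width: 0.0288
finger_force: 0.0
```

Run:
```python
from h import *
im=robot.snapshot('wrist'); cv2.imwrite('pics/wrist3.png',im[:,:,::-1])
for n in ['drawer_lip','plunger_knob','drawer_in']:
    print(n,[(np.round(d['centre'],4).tolist(),round(d['score'],2)) for d in robot.spot_point(n,'wrist')[:2]])
```

```text
drawer_lip [([0.4102, -0.3733, 0.0259], 0.71), ([0.4714, -0.3734, 0.0063], 0.4)]
plunger_knob [([0.4707, -0.3765, 0.0579], 0.67)]
drawer_in [([0.4743, -0.3766, 0.0065], 0.98)]
```

View pics/wrist3.png

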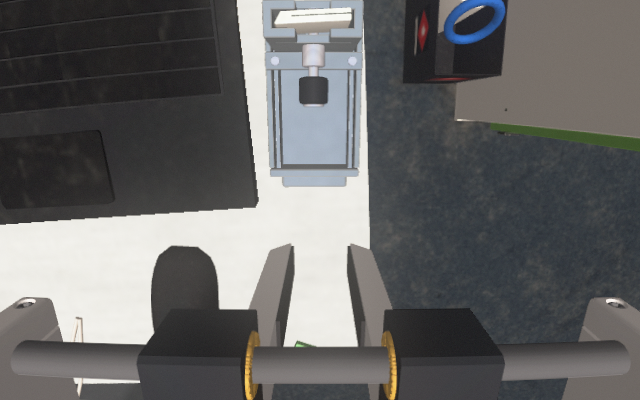

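The drawer is flush: front plate at (314,172), rails ending against it. The plunger is seated, with the knob spanning (299–328, 77–104). I'll measure the knob again.

Run:
```python
from h import *
print('sides',px('wrist',[(299,90),(328,90)],.058).round(4),'front',px('wrist',[(313,103)],.058).round(4),'rear',px('wrist',[(313,77)],.067).round(4))
o=robot.get_obs();print(o['tool_pos'],o['ee_rot'],o['width'])
```

```text
sides [[ 0.4738 -0.3618  0.058 ]
 [ 0.4736 -0.3792  0.058 ]] front [[ 0.4662 -0.3701  0.058 ]] rear [[ 0.4806 -0.3705  0.067 ]]
[ 0.38306314 -0.37395773  0.30098878] [-3.13949652e+00  1.49031236e-03 -1.01654121e-02] 0.04539050978106874
```

Run:
```python
from h import *
m=robot.camera_model('wrist'); im=robot.snapshot('wrist'); g=im.max(2).astype(int)
s=g[60:125,270:358]<75
n,l,st,c=cv2.connectedComponentsWithStats(s.astype(np.uint8)); i=1+st[1:,4].argmax(); x,y,w,h,a=st[i];x+=270;y+=60;print(x,y,w,h,a)
print('sides',px('wrist',[(x-.5,y+h/2),(x+w-.5,y+h/2)],.058,m).round(4),'front',px('wrist',[(x+w/2,y+h-.5)],.058,m).round(4),'rear',px('wrist',[(x+w/2,y-.5)],.067,m).round(4))
print(robot.get_obs()['tool_pos'])
for c in ['top','scene']:
  robot.snapshot(c); print([d['centre'] for d in robot.spot_point('plunger_knob',c)[:1]])
```

```text
305 70 30 27 533
sides [[ 0.4775 -0.3652  0.058 ]
 [ 0.4773 -0.3831  0.058 ]] front [[ 0.4699 -0.3744  0.058 ]] rear [[ 0.4846 -0.3745  0.067 ]]
[ 0.38302858 -0.3739093   0.30066552]
[]
[[0.4801, -0.3744, 0.0578]]
```

Knob centre is about (0.477, -0.3742, 0.058). I'll move over it and straddle it.

Emit:
play_rows(translation=[[0.775,0,0],[0.775,0,0],[0.775,0,0],[0,0,0],[0,0,0.5],[0,0,0.5],[0,0,0.57],[0,0,0]], twist=[[0,0,0],[0,0,0],[0,0,0],[0,0,0],[0,0,0],[0,0,0],[0,0,0],[0,0,0]], gripper=[0.1,0.1,0.1,0.1,0.1,0.1,0.1,0.1])

```text
time: 6.8
tool_pos: [0.4746, -0.3743, 0.2354]
ee_rot: [-3.136, 0.007, -0.01]
wrist_force: [0.9, 0.5, -0.7]
width: 0.0518
finger_force: 0.0
```

Emit:
play_rows(translation=[[0,0,0],[0,0,0]], twist=[[0,0,0],[0,0,0]], gripper=[0.1,0.1])

```text
time: 7.0
tool_pos: [0.4764, -0.3757, 0.2414]
ee_rot: [3.14, -0.002, -0.01]
wrist_force: [-0.4, 0.3, 0.8]
width: 0.0517
finger_force: 0.0
```

Emit:
play_rows(translation=[[0,-0.03,0.06],[0,0,0],[0,0,0],[0,0,0],[0,0,0],[0,0,0]], twist=[[0,0,0],[0,0,0],[0,0,0],[0,0,0],[0,0,0],[0,0,0]], gripper=[0.1,-1,-1,-1,-1,-1])

```text
time: 7.6
tool_pos: [0.4763, -0.374, 0.2376]
ee_rot: [-3.142, -0.0, -0.01]
wrist_force: [-0.3, 0.4, 0.1]
width: 0.0173
finger_force: 30.0
```

The grip is firm. Now I'll pull.

Emit:
play_rows(translation=[[-0.11,0,0],[-0.11,0,0],[-0.11,0,0],[-0.11,0,0],[-0.1,0,0],[0,0,0],[0,0,0]], twist=[[0,0,0],[0,0,0],[0,0,0],[0,0,0],[0,0,0],[0,0,0],[0,0,0]], gripper=[-1,-1,-1,-1,-1,-1,-1])

```text
time: 8.3
tool_pos: [0.456, -0.3737, 0.2376]
ee_rot: [3.141, -0.006, -0.01]
wrist_force: [7.2, -0.8, -3.0]
width: 0.0173
finger_force: 30.0
```

Emit:
play_rows(translation=[[-0.06,0,0],[-0.03,0,0],[0,0,0],[0,0,0]], twist=[[0,0,0],[0,0,0],[0,0,0],[0,0,0]], gripper=[-1,-1,-1,-1])

```text
time: 8.7
tool_pos: [0.4528, -0.3736, 0.2376]
ee_rot: [3.141, -0.007, -0.01]
wrist_force: [9.3, -1.0, -4.2]
width: 0.0171
finger_force: 30.0
```

Run:
```python
from h import *
o=robot.get_obs();print(o['tool_pos'],o['wrist_force'])
for c in ['scene','top','wrist']:
    im=robot.snapshot(c)
    if c=='wrist': cv2.imwrite('pics/w4.png',im[:,:,::-1])
    for n in ['cassette','plunger_knob','drawer_lip','drawer_in']:
        print(c,n,[(np.round(d['centre'],4).tolist(),round(d['score'],2)) for d in robot.spot_point(n,c)[:2]])
print(robot.get_obs()['time'],robot.get_obs()['wrist_force'])
```

```text
[ 0.45277478 -0.37361828  0.23762453] [ 9.30774862 -0.96868492 -4.24515716]
scene cassette [([0.4568, -0.3741, 0.0609], 0.51), ([0.5119, -0.377, 0.019], 0.45)]
scene plunger_knob [([0.4577, -0.3743, 0.0583], 0.53)]
scene drawer_lip [([0.4061, -0.3695, 0.0253], 0.93)]
scene drawer_in [([0.4732, -0.3772, 0.0076], 0.89), ([0.4054, -0.3708, 0.0272], 0.22)]
top cassette []
top plunger_knob []
top drawer_lip [([0.4092, -0.375, 0.0259], 0.77)]
top drawer_in [([0.4767, -0.3697, 0.0063], 0.83), ([0.472, -0.3724, -0.0004], 0.4)]
wrist cassette [([0.5093, -0.3763, 0.0227], 0.64)]
wrist plunger_knob [([0.4499, -0.3775, 0.0588], 0.92)]
wrist drawer_lip [([0.407, -0.3698, 0.0224], 0.86), ([0.5131, -0.3779, 0.0221], 0.45)]
wrist drawer_in [([0.4734, -0.374, 0.0078], 0.92)]
9.45 [ 9.91845662 -0.27668959 -4.54321612]
```

View pics/w4.png

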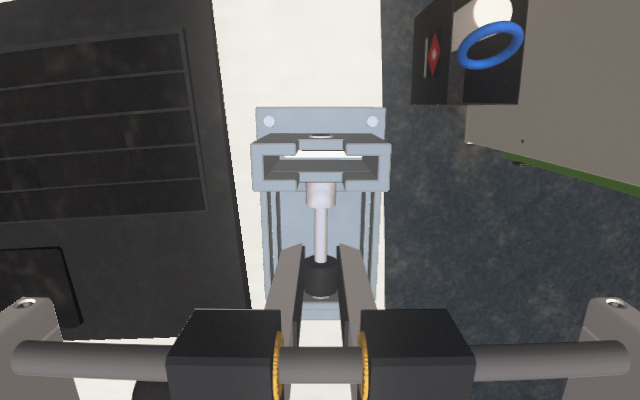

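The wrist picture shows the pin drawn out between bush (320,195) and knob (320,278). The cassette has sunk into the drawer below the slot at (320,155), at z of about 0.02. I'll pull slightly more against the stop and hold.

Emit:
play_rows(translation=[[-0.04,0,0],[0,0,0],[0,0,0],[0,0,0],[0,0,0]], twist=[[0,0,0],[0,0,0],[0,0,0],[0,0,0],[0,0,0]], gripper=[-1,-1,-1,-1,-1])

```text
time: 9.95
tool_pos: [0.4521, -0.3735, 0.2376]
ee_rot: [3.14, -0.01, -0.01]
wrist_force: [13.2, -1.4, -6.2]
width: 0.0172
finger_force: 30.0
```

The force has risen to 13 N, so the plunger is on its stop.

```bash
python3 -c "
from bench import robot
print(robot.close_job())"
```

```text
the job is handed in; nothing more can be done
None
```

I handed the job in with the drawer pushed home to its stop, the plunger held back against its stop at about 13 N, and the cassette seen lying in the drawer; no verdict was returned.

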